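# Release the prop and lower the case lid on a finger

### The arm

A 7-joint arm with a two-finger parallel gripper is mounted at the origin on a cart in front of the work surface, level with it; the furniture and walls round the work are solid. World frame = base frame: x ahead of the robot, y to its left, z up, the work surface at z = 0. Lengths are in m, angles in rad, forces in N, time in s.
With the tool pointing down it reaches from about 0.35 to 0.9 m from the base axis. Payload 7.2 kg.
Tool frame: the origin (TCP) lies midway between the tips of the shut fingers; the grasp point (between the pads) lies 19 mm behind it (env.grasp_offset is the distance from the TCP to the grasp point, in m); z points along the fingers, y is the direction in which the jaws open and shut (so a half turn about z gives the same grasp; the last joint's range is limited). The gripper opens to 85 mm and grips with 20 to 120 N. Pads are 22 mm wide; open, the fingers measure 114 mm over their backs; the gripper's body (76 mm by 85 mm) begins 54 mm behind the grasp point. The pads swing forward as they close: fully open they stand 13 mm farther back than shut.
Start: joints at [1.165, 0.411, -0.013, 1.596, 0.006, 1.134, -0.082], TCP at [0.207, -0.59, 0.231] pointing down, gripper open.
Joint ranges: [-2.95, 2.95], [-0.29, 1.99], [-1.47, 1.44], [0.14, 2.54], [-1.03, 4.17], [0.13, 1.85], [-2.86, 2.86]. Speed limits (rad/s): [2.39, 2.39, 3.01, 3.01, 3.14, 3.14, 3.14].

### API

Orientations are given as a rotation vector (axis times angle).
In Python, from plant import monitor, cams, workorder, nets, env gives the robot as it stands.
- The arm moves only by the tool arm_command, never from a script. Its argument "plan" is a list that holds one entry, the list of rows, each a list of 7 numbers: the turn, a rotation vector about the tool's x, y, z in degrees, then the shift along the tool's x, y, z in mm, then the opening, from 0 (shut) to 1 (fully open). A call has 1 to 12 rows; each row is the pose to reach, as a shift and turn from the pose commanded when the call began, along the tool's axes at that moment; what a row does not reach only later rows make up. A row lasts 1/10 s, in which the tool goes at most 50 mm and 8.59 degrees, less where a joint would pass 70% of its speed; a pose out of reach is approached as far as the arm can. A call with a gripper value outside its range is refused whole. The fingers move at their own pace and stop on an object; "squeeze" is the grip in N (left out, the last holds). Time passes only in rows, so rows that repeat a pose let the fingers close. It gives the time, the measured TCP pose, the force and the opening at its end, in the units of the state.
- monitor.observe(): the state, without advancing time (a new reading comes with each control period).
- cams.camera(name): name is "scene" or "side" or "wrist"; returns the picture (480x640x3 uint8, red, green, blue); there is no depth.
- cams.get_calibration(name): a dict with "camera_matrix" (3x3 intrinsics, pixels), "dist" ([k1, k2, p1, p2, k3] as OpenCV has them; the pictures are not rectified), "view" (4x4, takes a point from world to camera coordinates). Camera axes: x right, y down, z forward; pixel columns grow to the right and rows downward; lengths in m; the calibration is good to about 2 mm. A picture is of the moment at which its call begins: read the wrist's pose just before it. get_calibration takes no time and is no camera call; for the wrist camera it gives the pose at the moment of the call.
- workorder.finish_job(): hands the job in, once; it reports no verdict.
Trained networks look in the newest picture that a camera, given by its name, has taken for a name from the list of things; names that differ only in an ending like _2 or _b are one class to them, and where a whole thing is asked for, a point or a joint stands for the part that bears it (a point fixed in the world has none). Each returns a list of dicts, best first, with "conf" (0 to 1); they miss things now and then, are a little off and sometimes report something else, mostly with a low value. They report only what shows in the picture. A call takes as long as a camera call. They do not tell look-alikes from the thing itself.
- nets.search_frame(query, camera): "location" ([x, y, z] in m, in the coordinates of the camera as it stood for that picture, good to about 4 mm: the middle of the surface that is visible of it).
- nets.pinpoint(query, camera): "location" ([x, y, z] in m, in the coordinates of the camera as it stood for that picture, good to about 4 mm: a listed point, or the origin of a listed thing).
The state is a dict: "time": time; "joint_pos": joint angles; "qd": joint speeds; "joint_torque": joint torques, N m; "tcp_pos": TCP position; "orientation": TCP orientation; "contact_force": force on the tool from outside, world axes, zero at the start; "ft_torque": the same for the moment, N m; "opening": finger opening in m.
Only numpy, scipy, OpenCV 4.12 (cv2) and the standard library are available. Lean on these libraries where they do the work, as an engineer would, in place of code of your own. Each camera call takes 0.05 s, during which the arm holds its last target. There are 200 camera calls.

### The job

Close the small wooden case that stands on the grey steel chest. Its lid is held up by a steel prop at the front: slip the closed fingers under the ledge of the lid, push the prop over so that it folds down to the left, catch the falling lid on the back of your finger and lower it gently until it is fully shut, never letting it drop or slam. Only touch and push, without pinching anything or swinging the lid further up, leave the loose V-block, ring gauge and plug gauge where they are, and end with the hand clear.

Things in the scene. Friction and masses are not known exactly. Their poses are not given: they have to be found in the camera images.
- chest: Grey steel drawer chest, 112 x 188 x 60 mm, fixed to the worktop; the brown wooden case (108 x 180 x 38 mm with its lid shut) is fixed on top of it. Origin: centre of the chest's underside, on the worktop. +x points from the front to the hinge at the back, +y to the left as seen from the front, z up. The chest's front is at x = -58 mm; the case's front wall is at x = -48 mm and its lower half ends 84 mm above the worktop.
- case_lid (a joint): Opening angle of the lid in rad: 0 shut, about 0.54 as found, resting on the prop; it grows as the lid rises. The hinge line runs along the chest's y, at x = +52 mm, z = 84 mm in the chest's frame. The hinge is loose: without support the lid (about 0.35 kg, about 2 N at the ledge) falls shut within about 0.3 s, hitting at about 3 rad/s.
- ledge_edge (a point): Middle of the lower front edge of the aluminium ledge on the lid. The ledge is 176 mm long (along y), 4 mm thick, and its front edge is 136 mm from the hinge line. Shut, the ledge is level, its underside 85 mm above the worktop and its edge 36 mm ahead of the case's front wall, with free space below it in front of the chest, so that a finger can stay under it until the lid is shut. Its frame is the lid's: x from the edge to the hinge, y to the left.
- prop (a joint): Angle of the prop in rad: 0 upright under the ledge (leaning 0.07 rad to the right of vertical, against its stop), 1.62 folded flat along the case's front, pointing left (+y). A push of under 1 N to the left near its top carries it over; from about 0.2 rad on it falls by its own weight and that of the lid.
- prop_tip (a point): Centre of the black ball (11 mm in diameter) at the top of the prop, a steel rod 7 mm thick and 78 mm long, whose pivot is at x = -60 mm, y = 0, z = 68 mm in the chest's frame. As found, the ball touches the underside of the ledge some 8 mm behind the ledge's front edge, so a finger tilted 30 to 45 degrees from vertical, its tip forward and 12 to 18 mm under the edge, both reaches the prop and lies under the ledge.
- v_block_mid (a point): Centre of a loose ground-steel V-block, 44 x 36 x 34 mm, left of the chest. Not to be moved.
- ring_mid (a point): Centre of a loose setting ring, a flat dark-rimmed steel ring 52 mm across and 12 mm thick, right of the chest. Not to be moved.
- plug_mid (a point): Centre of a loose plug gauge, a steel rod 92 mm long and 17 mm thick, right of the chest. Not to be moved.
Things that resemble listed ones, but are neither listed nor needed, are in the scene too. There is more than one size of the chest; the job needs the largest.

How it is judged:
By the outcome, as a careful person would: the job done as asked, in the order asked, and still so for the second after the job is handed in, with the robot touching nothing.
It also fails if it takes over 48 s, if anything falls off the work surface, if the arm or the gripper's body presses on something with over 40 N, if the wrist force passes 120 N, or if a joint passes its speed limit or range.

## Working session

There is one attempt and no reset: what is moved stays moved. The work goes in short steps, Python scripts to look and compute and a tool call to move; the robot and the scene stay as the last step left them, time stands still between calls to the robot, and variables do not carry over. Pictures are saved under pics/ and viewed, about 8 in all and at most 12, crops included, and the job is handed in when it is done.

Besides the shell and the picture viewer there is one more tool, called after "Call:" in YAML: its name, and indented under it one key for each argument. arm_command: Moves the arm, as the interface text tells. Its arguments: {"type":"object","properties":{"plan":{"type":"array"},"squeeze":{"type":"number"}},"required":["plan"]}

```bash
mkdir -p pics; ls; cat > h.py <<'E'
import numpy as np, cv2
from scipy.spatial.transform import Rotation as R
from plant import monitor, cams, workorder, nets, env
def toworld(cam,p):
    V=np.array(cams.get_calibration(cam)["view"]); return np.linalg.inv(V)[:3]@np.r_[p,1]
def proj(cam,P):
    c=cams.get_calibration(cam); V=np.array(c["view"]); q=(V[:3]@np.c_[np.atleast_2d(P),np.ones(len(np.atleast_2d(P)))].T).T
    return cv2.projectPoints(q,np.zeros(3),np.zeros(3),np.array(c["camera_matrix"]),np.array(c["dist"]))[0][:,0]
def snap(cam,name):
    im=cams.camera(cam); cv2.imwrite(f"pics/{name}.png",im[:,:,::-1]); return im
E
python3 - <<'E'
from h import *
s=monitor.observe(); print({k:np.round(v,3).tolist() for k,v in s.items()})
for cam in ("scene","side"):
    snap(cam,cam+"0")
    for q in ("chest","ledge_edge","prop_tip","v_block_mid","ring_mid","plug_mid"):
        for d in nets.pinpoint(q,cam)[:4]: print(cam,q,round(d["conf"],2),np.round(toworld(cam,d["location"]),3), proj(cam,toworld(cam,d["location"])).round())
E
```

```text
pics
{'time': 0.0, 'joint_pos': [1.165, 0.412, -0.013, 1.597, 0.006, 1.134, -0.082], 'qd': [-0.0, 0.001, -0.001, -0.001, -0.001, -0.001, -0.0], 'joint_torque': [-0.0, -60.063, 0.682, -29.941, 0.014, 0.011, 0.0], 'tcp_pos': [0.207, -0.589, 0.23], 'orientation': [-3.095, -0.528, 0.001], 'contact_force': [0.028, 0.43, -0.548], 'ft_torque': [0.036, 0.003, 0.008], 'opening': 0.085}
scene chest 0.89 [0.462 0.161 0.002] [[229. 277.]]
scene chest 0.75 [ 0.449 -0.114 -0.002] [[319. 401.]]
scene chest 0.66 [ 0.648  0.012 -0.   ] [[369. 279.]]
scene ledge_edge 0.83 [0.4   0.156 0.058] [[192. 275.]]
scene ledge_edge 0.79 [ 0.386 -0.119  0.061] [[282. 408.]]
scene ledge_edge 0.62 [0.582 0.014 0.155] [[337. 233.]]
scene prop_tip 0.66 [0.585 0.007 0.145] [[342. 240.]]
scene prop_tip 0.46 [ 0.4   -0.119  0.11 ] [[288. 384.]]
scene prop_tip 0.43 [0.42  0.159 0.106] [[197. 248.]]
scene v_block_mid 0.69 [0.626 0.187 0.019] [[298. 219.]]
scene v_block_mid 0.58 [0.648 0.01  0.001] [[369. 280.]]
scene ring_mid 0.79 [ 0.591 -0.138  0.009] [[404. 355.]]
scene ring_mid 0.33 [0.624 0.188 0.017] [[297. 220.]]
scene plug_mid 0.64 [ 0.674 -0.136  0.008] [[442. 326.]]
side chest 0.84 [0.453 0.167 0.002] [[226. 264.]]
side chest 0.68 [0.645 0.015 0.001] [[356. 294.]]
side chest 0.62 [ 0.449 -0.117  0.   ] [[266. 384.]]
side ledge_edge 0.84 [0.584 0.014 0.154] [[321. 231.]]
side ledge_edge 0.78 [ 0.39  -0.12   0.061] [[222. 370.]]
side ledge_edge 0.67 [ 0.587 -0.134  0.008] [[357. 364.]]
side prop_tip 0.74 [0.589 0.005 0.15 ] [[326. 236.]]
side prop_tip 0.66 [ 0.402 -0.118  0.108] [[226. 345.]]
side prop_tip 0.65 [0.418 0.158 0.109] [[199. 224.]]
side v_block_mid 0.59 [0.621 0.185 0.019] [[310. 231.]]
side ring_mid 0.76 [ 0.585 -0.131  0.01 ] [[355. 362.]]
side plug_mid 0.7 [ 0.674 -0.137  0.006] [[410. 351.]]
```

View pics/scene0.png

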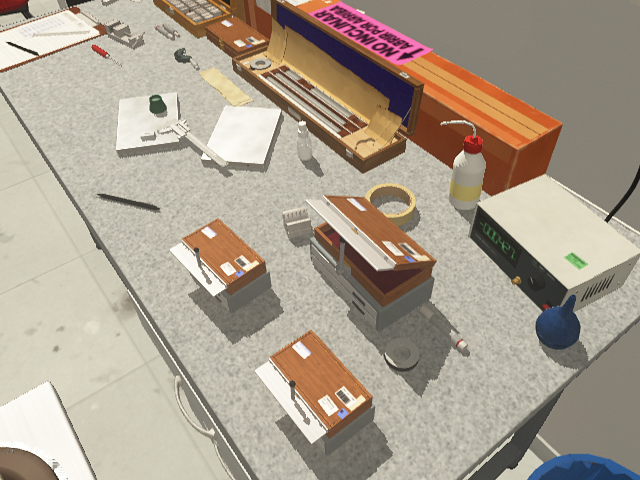

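View pics/side0.png

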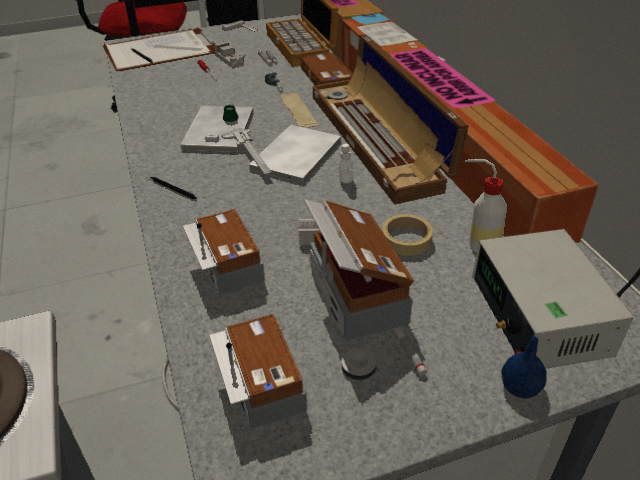

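The first two views show the open target case with its ledge near (337,233) in scene and (321,231) in side. The two smaller closed cases in front are decoys and obstacles. Next I'll overlay the model to check position and yaw.

```bash
cat >> h.py <<'E'
C0=np.array([0.6465,0.0125,0.0]); YAW=0.0
def W(p,c=None,yaw=None):
    c=C0 if c is None else c; yaw=YAW if yaw is None else yaw
    return R.from_euler('z',yaw).apply(np.atleast_2d(p)/1000.)+c
def edge(th,y=0): return [52-136*np.cos(th)-1*np.sin(th)*1, y, 84+136*np.sin(th)+np.cos(th)]
def lines(th=.54,c=None,yaw=None):
    return [[edge(th,-88),edge(th,88)],[[-58,-94,0],[-58,94,0]],[[-58,-94,60],[-58,94,60]],[[-58,-94,0],[-58,-94,60]],[[-58,-94,0],[54,-94,0]],[[-58,-94,60],[54,-94,60]],[[-60,0,68],[-60,-5.5,146]]]
E
python3 - <<'E'
from h import *
out=[]
for cam,(u,v) in (("scene",(370,260)),("side",(355,265))):
    im=cv2.imread(f"pics/{cam}0.png")
    k=5
    big=cv2.resize(im[v-75:v+75,u-80:u+80],None,fx=k,fy=k,interpolation=cv2.INTER_CUBIC)
    big=cv2.resize(im,None,fx=k,fy=k,interpolation=cv2.INTER_CUBIC)
    for yaw,col in ((0,(0,255,0)),(-.08,(0,0,255)),(.08,(255,0,0))):
        for a in lines():
            p=((proj(cam,W(a,yaw=yaw))+.5)*k).astype(int); cv2.line(big,tuple(p[0]),tuple(p[1]),col,1)
    out.append(big[(v-75)*k:(v+75)*k,(u-75)*k:(u+85)*k])
cv2.imwrite("pics/ov.png",cv2.resize(np.hstack(out),(800,375),interpolation=cv2.INTER_AREA) if 0 else cv2.resize(np.vstack(out),None,fx=.0+.4*1,fy=.4,interpolation=cv2.INTER_AREA) if 0 else out[0][:600,:800])
cv2.imwrite("pics/ov2.png",out[1][:600,:800])
E
```

```text
(no output)
```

View pics/ov.png

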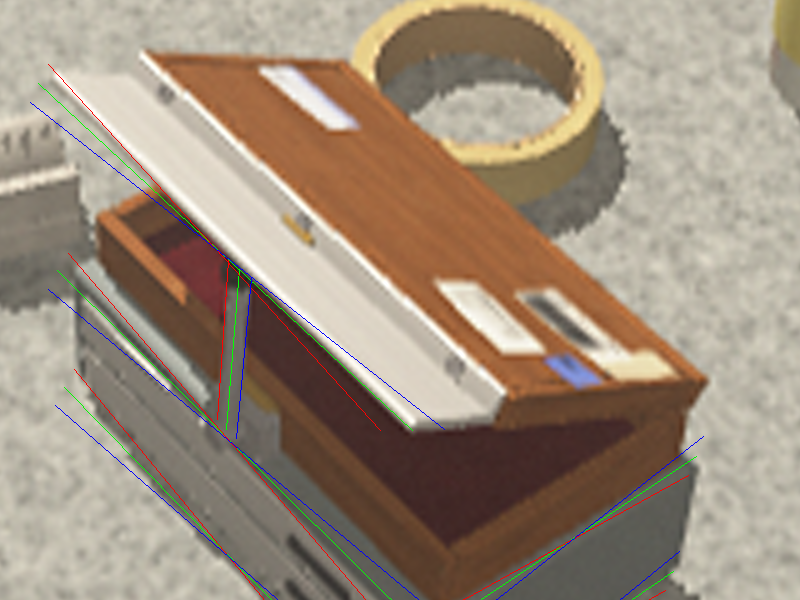

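View pics/ov2.png

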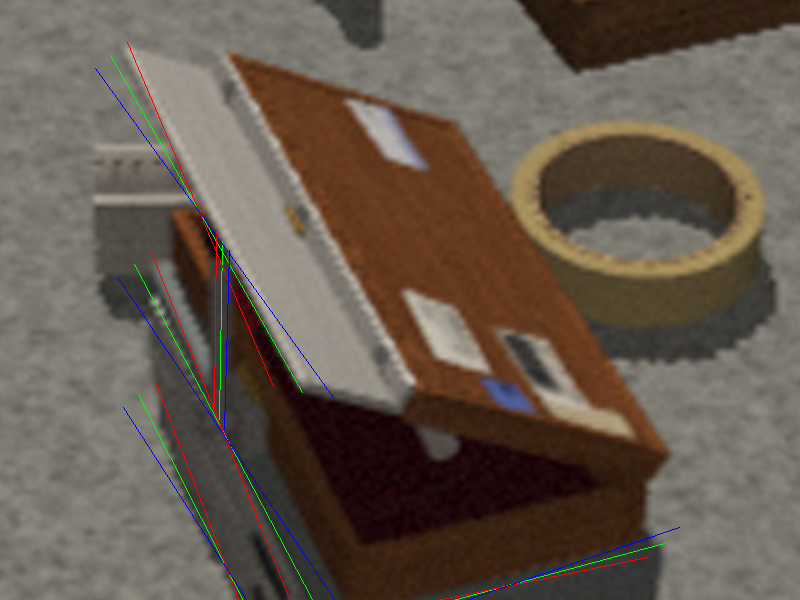

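```bash
python3 - <<'E'
from h import *
from scipy.optimize import least_squares
k=5
obs=[("scene",(295,185),[(edge,-88,(412,430)),(edge,88,(48,82)),([56,-94,60],0,(692,456))]),
     ("side",(280,190),[(edge,-88,(302,392)),(edge,88,(128,50)),([56,-94,60],0,(661,545))])]
def f(p,full=False):
    r=[]
    for cam,o,l in obs:
        for m,y,px in l:
            P=edge(p[3],y) if callable(m) else m
            r.append(proj(cam,W([P],c=np.array([p[0],p[1],0]),yaw=p[2]))[0]-(np.array(px)/k+o-.5))
    r=np.array(r); return r if full else np.r_[r.ravel(),(p[3]-.54)/.01]
s=least_squares(f,[.6465,.0125,0,.54]); print(s.x.round(4)); print(f(s.x,True).round(1))
E
```

```text
[ 0.6474  0.012  -0.0227  0.5432]
[[-0.8 -0.2]
 [-0.6 -1.1]
 [ 2.1  0.5]
 [-0.6 -0.4]
 [-1.8  0.2]
 [ 1.7  0.2]]
```

```bash
sed -i 's/^C0=.*/C0=np.array([0.6475,0.012,0.0]); YAW=-0.03/' h.py; cat >> h.py <<'E'
def tool(a,twist=0):
    s,c=np.sin(a),np.cos(a)
    return R.from_euler('z',YAW)*R.from_matrix(np.array([[0,c,s],[1,0,0],[0,s,-c]]))
def rel(P,Rt):
    s=monitor.observe(); R0=R.from_rotvec(s["orientation"])
    return np.round(np.r_[np.degrees((R0.inv()*Rt).as_rotvec()),R0.inv().apply(np.array(P)-s["tcp_pos"])*1000],1).tolist()
E
python3 - <<'E'
from h import *
print(W([-130,-45,190]),rel(W([-130,-45,190])[0],tool(np.radians(38))))
E
```

```text
[[ 0.5162087  -0.02908034  0.19      ]] [-33.2, 22.8, -66.3, 477.4, -426.5, 41.3]
```

Call:
arm_command:
  plan:
    - [[-33,23,-66,477,-426,41,0],[-33,23,-66,477,-426,41,0],[-33,23,-66,477,-426,41,0],[-33,23,-66,477,-426,41,0],[-33,23,-66,477,-426,41,0],[-33,23,-66,477,-426,41,0],[-33,23,-66,477,-426,41,0],[-33,23,-66,477,-426,41,0],[-33,23,-66,477,-426,41,0],[-33,23,-66,477,-426,41,0],[-33,23,-66,477,-426,41,0],[-33,23,-66,477,-426,41,0]]
  squeeze: 20

```text
time: 1.9
tcp_pos: [0.4319, -0.1893, 0.2081]
orientation: [1.896, 1.792, 0.598]
contact_force: [-0.3, 0.6, 0.8]
opening: 0.0001
```

```bash
python3 - <<'E'
from h import *
print(rel(W([-130,-45,190])[0],tool(np.radians(38))))
E
```

```text
[-1.0, 0.9, -1.2, 164.8, 49.2, 59.6]
```

Call:
arm_command:
  plan:
    - [[-1,1,-1,165,49,60,0],[-1,1,-1,165,49,60,0],[-1,1,-1,165,49,60,0],[-1,1,-1,165,49,60,0],[-1,1,-1,165,49,60,0],[-1,1,-1,165,49,60,0],[-1,1,-1,165,49,60,0]]

```text
time: 2.6
tcp_pos: [0.4788, -0.0798, 0.1898]
orientation: [1.894, 1.851, 0.568]
contact_force: [-0.1, -0.3, -0.1]
opening: 0.0003
```

```bash
python3 - <<'E'
from h import *
s=monitor.observe();print(s["tcp_pos"],s["joint_pos"])
w=snap("wrist","w1"); sd=snap("side","s1")
for q in ("ledge_edge","prop_tip"):
  for cam in("wrist","side"):
    for d in nets.pinpoint(q,cam)[:2]: print(cam,q,round(d["conf"],2),np.round(toworld(cam,d["location"]),4))
print(W([edge(.54),[-60,-5.5,146]]))
cam="wrist"; im=cv2.imread("pics/w1.png")
for a in lines():
    p=proj(cam,W(a)).astype(int)
    if abs(p).max()<3000: cv2.line(im,tuple(p[0].tolist()),tuple(p[1].tolist()),(0,255,0),1)
cv2.imwrite("pics/w1o.png",im)
c=cv2.imread("pics/s1.png")[165:315,240:440]; cv2.imwrite("pics/s1c.png",cv2.resize(c,None,fx=4,fy=4,interpolation=cv2.INTER_CUBIC))
E
```

```text
[ 0.47875389 -0.07983081  0.1898094 ] [ 0.65915483  0.00409449 -0.55889072  2.41406261 -0.27762245  0.12716793
  0.34265944]
wrist ledge_edge 0.55 [ 0.3863 -0.1132  0.0632]
side ledge_edge 0.86 [0.5857 0.0132 0.1524]
side ledge_edge 0.83 [ 0.3866 -0.1207  0.0615]
wrist prop_tip 0.94 [0.5808 0.0076 0.1444]
side prop_tip 0.67 [0.5869 0.0046 0.1483]
side prop_tip 0.61 [ 0.4045 -0.1173  0.1071]
[[0.5823668  0.01395458 0.1547802 ]
 [0.58736202 0.0083022  0.146     ]]
```

View pics/w1o.png

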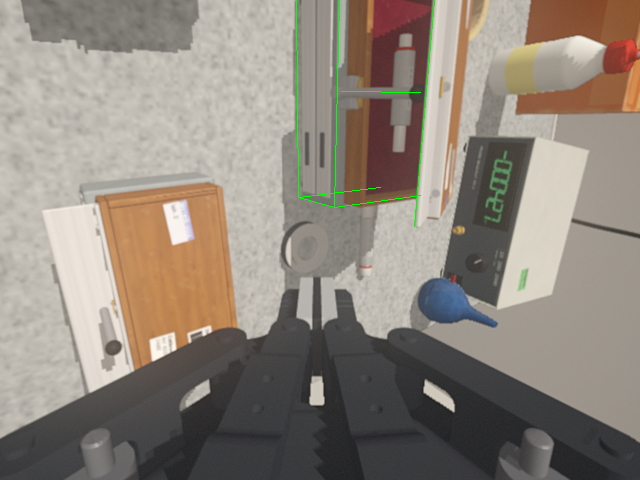

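View pics/s1c.png

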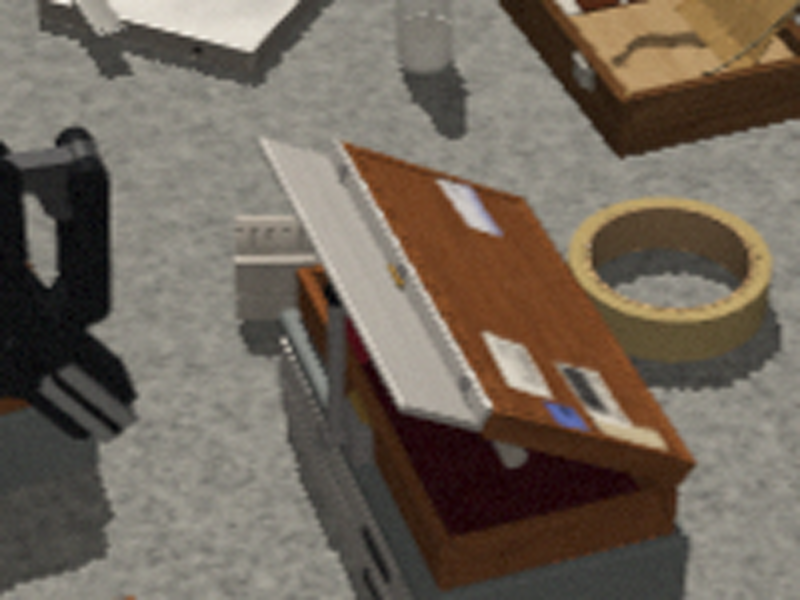

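The wrist overlay fits: the model prop line lies on the real one at (338–422, 92) and the chest edges coincide. The side crop shows the hand at left, short of its target because joint 6 reached its limit. I need to know the arm's kinematics.

```bash
python3 - <<'E'
from h import *
print([a for a in dir(env) if a[0]!='_'],[a for a in dir(monitor) if a[0]!='_'])
from scipy.optimize import least_squares
data=[([1.165,.411,-.013,1.596,.006,1.134,-.082],[.207,-.589,.230],[-3.095,-.528,.001])]
s=monitor.observe(); data.append((s["joint_pos"],s["tcp_pos"],s["orientation"])); print(s["orientation"])
def fk(q,p,sg):
    q=np.array(q)*sg; T=np.eye(4)
    def m(ax,t,v):
        M=np.eye(4); M[:3,:3]=R.from_euler(ax,t).as_matrix(); M[:3,3]=v; return M
    for ax,t,v in (('z',q[0]+p[4],[0,0,p[0]]),('y',q[1],[0,0,0]),('z',q[2],[0,0,p[1]]),('y',q[3],[0,0,0]),('z',q[4],[0,0,p[2]]),('y',q[5],[0,0,0]),('z',q[6]+p[5],[0,0,p[3]])):
        A=m(ax,t,[0,0,0]); B=np.eye(4); B[:3,3]=v; T=T@(B@A if ax=='z' and t is q[0]+p[4] else A@B)
    return T
import itertools
best=[]
for sg in itertools.product([1,-1],repeat=4):
    S=np.array([sg[0],1,sg[1],1,sg[2],1,sg[3]])
    def f(p):
        r=[]
        for q,x,o in data:
            T=fk(q,p,S); r+=list((T[:3,3]-x)); r+=list(.3*(R.from_matrix(T[:3,:3]).inv()*R.from_rotvec(o)).as_rotvec())
        return r
    for g in (0,1.57,-1.57,3.1):
        u=least_squares(f,[.3,.4,.4,.2,0,g]); best.append((u.cost,sg,u.x.round(3).tolist()))
for b in sorted(best)[:4]: print(b)
E
```

```text
['PlanningError', 'grasp_offset'] ['observe']
[1.89614565 1.84919203 0.56797578]
(np.float64(0.00010774291158767004), (-1, -1, -1, -1), [0.245, 0.552, 0.445, 0.333, -0.078, 1.5])
(np.float64(0.0001077429115876724), (-1, -1, -1, -1), [0.245, 0.552, 0.445, 0.333, -0.078, 1.5])
(np.float64(0.00010774291158767351), (-1, -1, -1, -1), [0.245, 0.552, 0.445, 0.333, -0.078, 1.5])
(np.float64(0.00010774291158770967), (-1, -1, -1, -1), [0.245, 0.552, 0.445, 0.333, -0.078, 1.5])
```

```bash
cat > ik.py <<'E'
from h import *
from scipy.optimize import least_squares
L=np.array([[-2.95,2.95],[-.29,1.99],[-1.47,1.44],[.14,2.54],[-1.03,4.17],[.13,1.85],[-2.86,2.86]])
def fk(q):
    p=[0.245,.552,.445,.333,-.078,1.5]; q=np.array(q)*[-1,1,-1,1,-1,1,-1]
    z=np.array([0,0,1.]); Rt=R.from_euler('z',q[0]+p[4]); x=p[0]*z
    for i,(ax,l) in enumerate((('y',0),('z',p[1]),('y',0),('z',p[2]),('y',0),('z',p[3]))):
        Rt=Rt*R.from_euler(ax,q[i+1]+(p[5] if i==5 else 0)); x=x+Rt.apply(z)*l
    return x,Rt
def ik(P,Rt,q0s):
    best=None
    for q0 in q0s:
        u=least_squares(lambda q:np.r_[(fk(q)[0]-P)*10,(fk(q)[1].inv()*Rt).as_rotvec()*3,.001*(q-L.mean(1))],np.clip(q0,L[:,0]+.03,L[:,1]-.03),bounds=(L[:,0]+.02,L[:,1]-.02))
        if best is None or u.cost<best.cost: best=u
    x,r=fk(best.x); return best.x,np.linalg.norm(x-P)*1000,np.degrees((r.inv()*Rt).magnitude())
E
python3 - <<'E'
from ik import *
rng=np.random.default_rng(0); q0=monitor.observe()["joint_pos"]
st=[q0,[0,.4,0,1.6,0,.5,0]]+[rng.uniform(L[:,0],L[:,1]) for _ in range(6)]
for psi in (0,90,-90,180):
  for a in (30,38,45):
    Rt=tool(np.radians(a)); z,y=[R.from_euler('z',-YAW).apply(Rt.apply(v))*1000 for v in ([0,0,.018],[0,.0155,0])]
    o=[]
    for th,yy in ((.54,-30),(0,-25)):
        P=W(np.array(edge(th,yy))+z-y)[0]
        q,e,r=ik(P,Rt*R.from_euler('z',psi,degrees=True),st); o.append((q.round(2).tolist(),round(e,1),round(r,1)))
    print(psi,a,o)
E
```

```text
0 30 [([0.23, 0.28, -0.33, 2.24, 0.72, 0.15, -0.77], np.float64(0.0), np.float64(0.0)), ([0.65, 0.56, -0.92, 2.33, 1.84, 0.46, -1.82], np.float64(0.0), np.float64(0.0))]
0 38 [([0.86, 0.53, -1.17, 2.33, 1.87, 0.53, -1.83], np.float64(0.0), np.float64(0.0)), ([0.86, 0.92, -1.34, 2.42, 2.06, 0.96, -1.89], np.float64(0.0), np.float64(0.0))]
0 45 [([0.95, 0.83, -1.45, 2.41, 2.07, 0.93, -1.89], np.float64(0.0), np.float64(0.0)), ([0.87, 1.12, -1.43, 2.49, 2.24, 1.22, -1.92], np.float64(0.0), np.float64(0.0))]
90 30 [([-0.34, 0.28, 0.34, 2.24, -0.72, 0.15, -0.95], np.float64(0.0), np.float64(0.0)), ([0.15, 0.4, -0.26, 2.33, 2.32, 0.15, 2.33], np.float64(0.0), np.float64(0.0))]
90 38 [([0.17, 0.28, -0.26, 2.33, 2.62, 0.15, 2.04], np.float64(0.0), np.float64(0.0)), ([-0.08, 0.42, 0.02, 2.42, 3.13, 0.36, 1.5], np.float64(0.0), np.float64(0.0))]
90 45 [([-0.06, 0.3, 0.01, 2.41, 3.14, 0.36, 1.5], np.float64(0.0), np.float64(0.0)), ([-0.11, 0.48, 0.05, 2.49, 3.15, 0.61, 1.46], np.float64(0.0), np.float64(0.0))]
-90 30 [([0.51, 0.33, -0.67, 2.24, 1.11, 0.25, 0.43], np.float64(0.0), np.float64(0.0
[... 236 characters left out ...]
0), np.float64(0.0))]
-90 45 [([0.79, 0.52, -1.08, 2.41, 2.29, 0.58, -0.66], np.float64(0.0), np.float64(0.0)), ([0.71, 0.74, -1.03, 2.49, 2.45, 0.85, -0.75], np.float64(0.0), np.float64(0.0))]
180 30 [([0.73, 0.41, -0.97, 2.24, 1.3, 0.38, 1.83], np.float64(0.0), np.float64(0.0)), ([0.15, 0.4, -0.26, 2.33, 2.32, 0.15, 0.76], np.float64(0.0), np.float64(0.0))]
180 38 [([0.25, 0.29, -0.35, 2.33, 2.47, 0.17, 0.63], np.float64(0.0), np.float64(0.0)), ([0.31, 0.46, -0.47, 2.42, 2.64, 0.42, 0.47], np.float64(0.0), np.float64(0.0))]
180 45 [([0.36, 0.33, -0.49, 2.41, 2.74, 0.39, 0.37], np.float64(0.0), np.float64(0.0)), ([0.3, 0.52, -0.46, 2.49, 2.82, 0.65, 0.31], np.float64(0.0), np.float64(0.0))]
```

```bash
cat > path.py <<'E'
from ik import *
import sys
q0=monitor.observe()["joint_pos"]
G=R.from_euler('z',180,degrees=True)
def goal():
    return ik(W([-125,-30,195])[0],tool(np.radians(42))*G,[[.1,.2,-.1,2.3,3.0,.35,.4],[.2,.2,-.2,2.4,2.7,.3,.4]])
def rows(qs):
    x0,r0=fk(qs[0])
    return [np.round(np.r_[np.degrees((r0.inv()*fk(q)[1]).as_rotvec()),r0.inv().apply(fk(q)[0]-x0)*1000]).astype(int).tolist() for q in qs[1:]]
E
python3 - <<'E'
from path import *
qg,e,r=goal(); print(qg.round(2),e,r)
n=26; t=np.linspace(0,1,n+1)[:,None]
qs=q0+(qg-q0)*t; qs[:,5]+=.35*np.sin(np.pi*t[:,0])**.7
X=np.array([fk(q)[0] for q in qs]); print(X[::4].round(3).tolist())
print(max(np.degrees((fk(a)[1].inv()*fk(b)[1]).magnitude()) for a,b in zip(qs,qs[1:])))
for r_ in rows(qs[:13]): print(r_)
E
```

```text
[ 1.    0.11 -1.13  2.44  2.15  0.15  0.93] 0.0006921536827634804 0.00012105624747750042
[[0.479, -0.075, 0.189], [0.413, -0.069, 0.148], [0.384, -0.104, 0.139], [0.394, -0.142, 0.151], [0.435, -0.158, 0.174], [0.488, -0.133, 0.195], [0.524, -0.067, 0.204]]
8.526139124430212
[5, 2, -7, 10, -28, 0]
[8, 2, -14, 12, -47, -1]
[11, 3, -21, 10, -63, -2]
[13, 3, -27, 5, -77, -4]
[15, 3, -34, -2, -88, -5]
[17, 2, -41, -10, -97, -7]
[19, 2, -48, -20, -103, -9]
[21, 1, -55, -30, -106, -10]
[22, 1, -61, -41, -106, -11]
[23, 0, -68, -51, -103, -12]
[24, -1, -75, -61, -98, -12]
[25, -2, -82, -69, -91, -12]
```

```bash
cat > path.py <<'E'
from ik import *
q0=monitor.observe()["joint_pos"]
G=R.from_euler('z',180,degrees=True)
def iks(P,Rt,qr,w=.02):
    u=least_squares(lambda q:np.r_[(fk(q)[0]-P)*10,(fk(q)[1].inv()*Rt).as_rotvec()*3,w*(q-qr)],np.clip(qr,L[:,0]+.03,L[:,1]-.03),bounds=(L[:,0]+.02,L[:,1]-.02))
    x,r=fk(u.x); return u.x,np.linalg.norm(x-P)*1000,np.degrees((r.inv()*Rt).magnitude())
def rows(Ps,Rs):
    s=monitor.observe(); x0,r0=s["tcp_pos"],R.from_rotvec(s["orientation"])
    return [np.round(np.r_[np.degrees((r0.inv()*r).as_rotvec()),r0.inv().apply(x-x0)*1000]).astype(int).tolist() for x,r in zip(Ps,Rs)]
E
python3 - <<'E'
from path import *
ref=np.array([0,.3,0,2.4,3.1,.35,.45])
for a in (38,42,45,50):
  for p in ([-125,-30,195],[-105,-30,185],[-90,-30,170],[-105,-30,250]):
    q,e,r=iks(W(p)[0],tool(np.radians(a))*G,ref,.003); print(a,p,q.round(2),e.round(1),r.round(1))
E
```

```text
38 [-125, -30, 195] [ 1.08  0.13 -1.22  2.38  1.31  0.16  1.77] 0.0 0.0
38 [-105, -30, 185] [ 0.77  0.16 -0.91  2.36  1.48  0.15  1.6 ] 0.0 0.0
38 [-90, -30, 170] [ 0.57  0.2  -0.71  2.35  1.76  0.15  1.33] 0.0 0.0
38 [-105, -30, 250] [ 1.37  0.03 -1.45  2.27  0.23  0.21  2.84] 5.4 0.3
42 [-125, -30, 195] [ 1.    0.11 -1.13  2.44  2.15  0.15  0.93] 0.0 0.0
42 [-105, -30, 185] [ 0.58  0.14 -0.69  2.41  2.4   0.15  0.68] 0.0 0.0
42 [-90, -30, 170] [ 0.08  0.17 -0.15  2.4   2.95  0.16  0.12] 0.0 0.0
42 [-105, -30, 250] [ 1.34  0.06 -1.45  2.31  0.73  0.15  2.33] 10.4 1.3
45 [-125, -30, 195] [ 0.06  0.06 -0.12  2.48  3.08  0.18 -0.01] 0.0 0.0
45 [-105, -30, 185] [ 0.09  0.12 -0.15  2.45  3.03  0.21  0.04] 0.0 0.0
45 [-90, -30, 170] [ 0.09  0.18 -0.16  2.44  3.01  0.25  0.06] 0.0 0.0
45 [-105, -30, 250] [ 1.31  0.09 -1.45  2.37  1.78  0.15  1.29] 13.4 1.0
50 [-125, -30, 195] [ 0.04  0.08 -0.1   2.52  3.1   0.31 -0.03] 3.9 0.8
50 [-105, -30, 185] [ 0.07  0.14 -0.13  2.51  3.08  0.38 -0.01] 0.0 0.0
50 [-90, -30, 170] [ 0.08  0.2  -0.15  2.5   3.06  0.43  0.01] 0.0 0.0
50 [-105, -30, 250] [-0.87 -0.02  0.8   2.43  2.98  0.15  0.09] 0.1 0.0
```

```bash
cat >> path.py <<'E'
def plan(Pg,a,n,hump=.3,qr=np.array([.1,.2,-.15,2.45,3.05,.25,.05])):
    s=monitor.observe(); Rg=tool(np.radians(a))*G
    qg,e,r=iks(Pg,Rg,qr,.003); print("goal",qg.round(2),e.round(1),r.round(1))
    t=np.linspace(0,1,n+1)[1:,None]; qs=q0+(qg-q0)*t; qs[:,5]+=hump*np.sin(np.pi*t[:,0])**.7
    c=R.from_rotvec(s["orientation"])*fk(q0)[1].inv()
    Rs=[fk(q)[1] for q in qs]; Ps=s["tcp_pos"]+(np.array(Pg)-s["tcp_pos"])*np.minimum(1,t*2)
    q=q0
    for i,(x,r) in enumerate(zip(Ps,Rs)):
        qn,e,d=iks(x,r,q,.003)
        if i%2==0 or e>1: print(i,qn.round(2),round(e,1),round(d,1),abs(qn-q).max().round(2))
        q=qn
    return Ps,Rs
E
python3 - <<'E'
from path import *
Ps,Rs=plan(W([-105,-35,160])[0],45,26)
for r in rows(Ps,Rs)[:12]: print(r)
E
```

```text
goal [ 0.11  0.18 -0.17  2.48  3.06  0.3   0.02] 0.0 0.0
0 [ 0.62  0.03 -0.53  2.35 -0.09  0.25  0.27] 0.0 0.0 0.21
2 [ 0.51  0.09 -0.51  2.25  0.22  0.41  0.14] 0.0 0.0 0.14
4 [ 0.39  0.15 -0.51  2.19  0.45  0.55  0.07] 0.0 0.0 0.11
6 [ 0.28  0.2  -0.51  2.14  0.65  0.67  0.04] 0.0 0.0 0.09
8 [ 0.17  0.26 -0.51  2.13  0.83  0.78  0.03] 0.0 0.0 0.09
10 [ 0.08  0.3  -0.51  2.14  1.    0.85  0.02] 0.0 0.0 0.09
12 [ 0.    0.34 -0.51  2.17  1.18  0.9   0.02] 0.0 0.0 0.09
14 [-0.04  0.35 -0.51  2.25  1.37  0.91  0.04] 0.0 0.0 0.1
16 [-0.05  0.34 -0.5   2.34  1.58  0.9   0.05] 0.0 0.0 0.11
18 [-0.02  0.33 -0.5   2.42  1.82  0.87  0.08] 0.0 0.0 0.12
20 [ 0.06  0.3  -0.49  2.5   2.09  0.79  0.12] 0.0 0.0 0.14
22 [ 0.17  0.26 -0.47  2.52  2.36  0.65  0.2 ] 3.0 0.6 0.13
23 [ 0.25  0.24 -0.47  2.52  2.52  0.56  0.23] 3.0 0.6 0.16
24 [ 0.34  0.23 -0.49  2.52  2.69  0.47  0.23] 0.0 0.0 0.18
[5, -1, -7, 5, 3, 5]
[9, -1, -14, 10, 5, 9]
[12, -2, -20, 15, 8, 14]
[15, -2, -27, 19, 11, 18]
[18, -3, -33, 24, 13, 23]
[20, -5, -40, 29, 16, 27]
[22, -6, -47, 34, 18, 32]
[24, -8, -53, 39, 21, 36]
[26, -9, -60, 44, 24, 41]
[27, -11, -67, 48, 26, 45]
[28, -13, -74, 53, 29, 50]
[28, -15, -80, 58, 32, 54]
```

Call:
arm_command:
  plan:
    - [[5,-1,-7,5,3,5,0],[9,-1,-14,10,5,9,0],[12,-2,-20,15,8,14,0],[15,-2,-27,19,11,18,0],[18,-3,-33,24,13,23,0],[20,-5,-40,29,16,27,0],[22,-6,-47,34,18,32,0],[24,-8,-53,39,21,36,0],[26,-9,-60,44,24,41,0],[27,-11,-67,48,26,45,0],[28,-13,-74,53,29,50,0],[28,-15,-80,58,32,54,0]]

```text
time: 4.1
tcp_pos: [0.5362, -0.0232, 0.1618]
orientation: [0.404, 2.614, -0.602]
contact_force: [-1.0, 0.1, -0.3]
opening: 0.0001
```

```bash
python3 - <<'E'
from path import *
print(q0.round(2),monitor.observe()["tcp_pos"].round(3))
Ps,Rs=plan(W([-105,-35,160])[0],45,16,.1)
for r in rows(Ps,Rs): print(r)
E
```

```text
[ 0.07  0.35 -0.6   2.13  1.06  0.97  0.02] [ 0.536 -0.023  0.162]
goal [ 0.11  0.18 -0.17  2.48  3.06  0.3   0.02] 0.0 0.0
0 [ 0.03  0.36 -0.58  2.17  1.21  0.97 -0.05] 0.0 0.0 0.15
2 [-0.03  0.38 -0.56  2.29  1.47  1.   -0.19] 0.0 0.0 0.13
4 [-0.06  0.4  -0.55  2.4   1.72  1.05 -0.28] 0.0 0.0 0.12
6 [-0.04  0.42 -0.54  2.49  1.97  1.09 -0.3 ] 0.0 0.0 0.12
7 [-0.02  0.42 -0.53  2.52  2.07  1.08 -0.27] 2.6 0.5 0.1
8 [ 0.    0.4  -0.52  2.52  2.13  1.03 -0.18] 10.4 2.0 0.09
9 [ 0.05  0.37 -0.51  2.52  2.21  0.95 -0.09] 16.4 3.1 0.09
10 [ 0.1   0.34 -0.5   2.52  2.3   0.85 -0.01] 19.8 3.7 0.1
11 [ 0.17  0.3  -0.49  2.52  2.42  0.73  0.06] 20.0 3.7 0.12
12 [ 0.24  0.27 -0.48  2.52  2.56  0.63  0.1 ] 16.9 3.1 0.14
13 [ 0.31  0.24 -0.48  2.52  2.7   0.54  0.13] 10.8 2.0 0.14
14 [ 0.36  0.23 -0.49  2.52  2.81  0.46  0.16] 2.2 0.4 0.12
[4, -4, -4, 0, 1, 0]
[4, -9, -8, -1, 1, 0]
[5, -13, -13, -1, 2, 1]
[5, -18, -17, -2, 3, 1]
[5, -22, -22, -2, 3, 1]
[5, -26, -27, -2, 4, 1]
[5, -29, -33, -3, 5, 1]
[4, -32, -38, -3, 5, 2]
[3, -34, -44, -3, 5, 2]
[2, -37, -50, -3, 5, 2]
[1, -38, -57, -3, 5, 2]
[0, -39, -63, -3, 5, 2]
[-2, -40, -70, -3, 5, 2]
[-4, -40, -77, -3, 5, 2]
[-5, -39, -84, -3, 5, 2]
[-8, -38, -92, -3, 5, 2]
```

```bash
python3 - <<'E'
from path import *
for h in (-.2,-.35):
    print(h); Ps,Rs=plan(W([-105,-35,160])[0],45,14,h)
for r in rows(Ps,Rs): print(r)
E
```

```text
-0.2
goal [ 0.11  0.18 -0.17  2.48  3.06  0.3   0.02] 0.0 0.0
0 [ 0.1   0.31 -0.58  2.22  1.23  0.83 -0.01] 0.0 0.0 0.17
2 [ 0.14  0.26 -0.57  2.36  1.61  0.68 -0.14] 0.0 0.0 0.2
4 [ 0.23  0.25 -0.59  2.45  1.99  0.6  -0.22] 0.0 0.0 0.18
6 [ 0.33  0.24 -0.6   2.49  2.29  0.53 -0.19] 0.0 0.0 0.14
8 [ 0.4   0.22 -0.59  2.49  2.51  0.44 -0.09] 0.0 0.0 0.1
10 [ 0.43  0.21 -0.57  2.48  2.65  0.35  0.06] 0.0 0.0 0.08
12 [ 0.42  0.2  -0.53  2.47  2.75  0.29  0.23] 0.0 0.0 0.08
-0.35
goal [ 0.11  0.18 -0.17  2.48  3.06  0.3   0.02] 0.0 0.0
0 [ 0.14  0.28 -0.58  2.24  1.23  0.75  0.01] 0.0 0.0 0.22
2 [ 0.23  0.22 -0.56  2.38  1.66  0.49 -0.11] 0.0 0.0 0.23
4 [ 0.4   0.2  -0.61  2.43  2.12  0.35 -0.23] 0.0 0.0 0.22
6 [ 0.54  0.21 -0.67  2.44  2.42  0.26 -0.2 ] 0.0 0.0 0.12
8 [ 0.56  0.2  -0.65  2.42  2.56  0.18 -0.05] 0.0 0.0 0.08
10 [ 0.51  0.19 -0.59  2.41  2.55  0.15  0.19] 0.0 0.0 0.15
12 [ 0.45  0.19 -0.55  2.43  2.64  0.19  0.34] 0.0 0.0 0.06
[-5, -5, -5, 0, 1, 0]
[-10, -10, -11, -1, 2, 0]
[-13, -14, -17, -1, 2, 1]
[-16, -18, -23, -2, 3, 1]
[-18, -21, -30, -2, 4, 1]
[-20, -23, -38, -3, 5, 1]
[-21, -25, -45, -3, 5, 2]
[-21, -26, -52, -3, 5, 2]
[-20, -28, -59, -3, 5, 2]
[-19, -29, -66, -3, 5, 2]
[-18, -30, -73, -3, 5, 2]
[-15, -32, -80, -3, 5, 2]
[-13, -34, -86, -3, 5, 2]
[-8, -38, -92, -3, 5, 2]
```

Call:
arm_command:
  plan:
    - [[-4,-5,-5,0,1,0,0],[-7,-10,-11,-1,2,0,0],[-9,-14,-17,-1,2,1,0],[-11,-18,-23,-2,3,1,0],[-12,-21,-30,-2,4,1,0],[-13,-24,-37,-3,5,1,0],[-13,-27,-45,-3,5,2,0],[-12,-29,-52,-3,5,2,0],[-11,-31,-59,-3,5,2,0],[-10,-33,-66,-3,5,2,0],[-9,-35,-73,-3,5,2,0],[-8,-36,-80,-3,5,2,0]]

```text
time: 5.3
tcp_pos: [0.5409, -0.0224, 0.1598]
orientation: [-1.504, 1.923, -0.73]
contact_force: [0.4, -0.3, -0.1]
opening: -0.0001
```

```bash
cat >> path.py <<'E'
def tgt(th,y,a,d=18,clr=2,h=14.5):
    s,c=np.sin(a),np.cos(a); return W(np.array(edge(th,y))+d*np.array([s,0,-c])-(h+clr)*np.array([c,0,s]))[0]
E
python3 - <<'E'
from path import *
A=np.radians(45)
print(q0.round(2),monitor.observe()["tcp_pos"].round(3))
for n,P in (("stage",W([-105,-35,140])[0]),("catch clr8",tgt(.54,-35,A,clr=8))):
    print(n,P.round(3),rel(P,tool(A)*G),iks(P,tool(A)*G,q0,.003)[0].round(2))
E
```

```text
[ 0.29  0.21 -0.49  2.51  2.48  0.46  0.33] [ 0.541 -0.022  0.16 ]
stage [ 0.541 -0.02   0.14 ] [-2.4, -2.3, -11.2, -0.4, 14.6, 13.7] [ 0.45  0.27 -0.57  2.49  2.78  0.4   0.33]
catch clr8 [ 0.578 -0.021  0.126] [-2.4, -2.3, -11.2, -4.8, 0.4, 50.0] [ 0.41  0.35 -0.53  2.43  2.74  0.42  0.39]
```

Call:
arm_command:
  plan:
    - [[-2.4,-2.3,-11.2,0,0,10,0],[-2.4,-2.3,-11.2,-4,0,20,0],[-2.4,-2.3,-11.2,-4,0,30,0],[-2.4,-2.3,-11.2,-5,0,40,0],[-2.4,-2.3,-11.2,-5,0.4,50,0],[-2.4,-2.3,-11.2,-5,0.4,50,0],[-2.4,-2.3,-11.2,-5,0.4,50,0]]

```text
time: 6.0
tcp_pos: [0.5786, -0.0194, 0.1261]
orientation: [-1.731, 1.792, -0.737]
contact_force: [-0.2, -0.2, -0.2]
opening: -0.0002
```

```bash
python3 - <<'E'
from path import *
A=np.radians(45); s=monitor.observe()
print(q0.round(2),s["tcp_pos"].round(4),s["contact_force"].round(2),rel(tgt(.54,-35,A,clr=8),tool(A)*G))
for c in("side","wrist","scene"): snap(c,c+"2")
T=s["tcp_pos"]; Rt=R.from_rotvec(s["orientation"])
fing=[Rt.apply([x,sy*14.5/1000,z])+T for sy in(-1,) for x,z in ((-.011,0),(.011,0),(.011,-.04),(-.011,-.04),(-.011,0))]
out=[]
for cam,(u,v) in (("side",(310,245)),("scene",(335,250))):
    im=cv2.imread(f"pics/{cam}2.png"); k=6; b=cv2.resize(im,None,fx=k,fy=k,interpolation=cv2.INTER_CUBIC)
    for a in lines()[:1]+lines()[6:]:
        p=((proj(cam,W(a))+.5)*k).astype(int); cv2.line(b,tuple(p[0].tolist()),tuple(p[1].tolist()),(0,255,0),1)
    p=((proj(cam,fing)+.5)*k).astype(int); cv2.polylines(b,[p],False,(0,0,255),1)
    out.append(b[(v-50)*k:(v+50)*k,(u-33)*k:(u+33)*k])
cv2.imwrite("pics/c2.png",np.hstack(out))
E
```

```text
[ 0.29  0.34 -0.45  2.43  2.62  0.45  0.46] [ 0.5786 -0.0194  0.1261] [-0.16 -0.21 -0.22] [-0.1, 0.1, -0.3, 1.5, 0.3, -0.3]
```

View pics/c2.png

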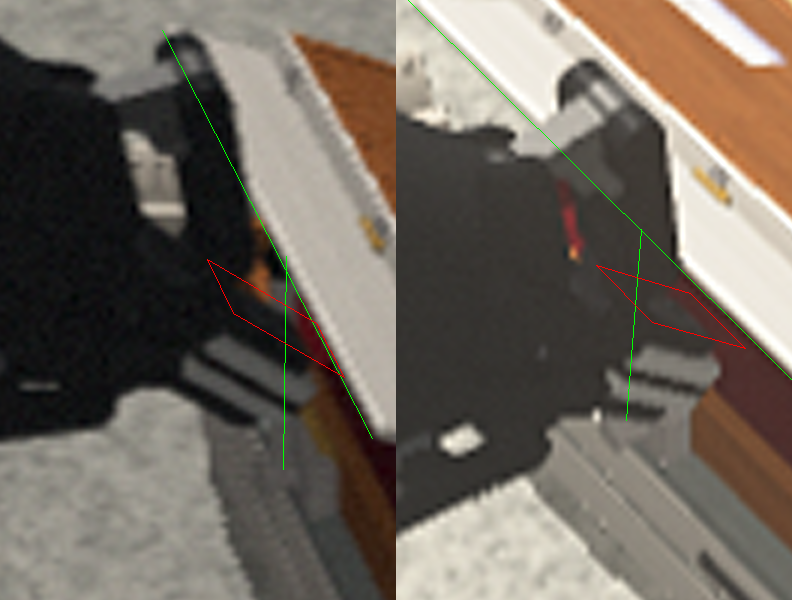

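View pics/wrist2.png

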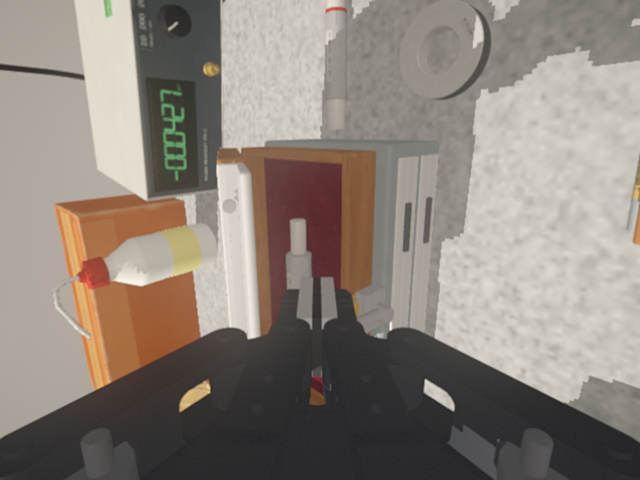

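The side and scene crops show the shut fingers under the ledge, right of the prop, with no contact. The wrist view shows the prop bracket at (370,310), to the left of the fingers. I'll close the gap in small steps while watching the force.

Call:
arm_command:
  plan:
    - [[0,0,0,0,-1,2,0],[0,0,0,0,-2.5,4,0],[0,0,0,0,-4,4,0],[0,0,0,0,-5,4,0],[0,0,0,0,-5,4,0]]

```text
time: 6.65
tcp_pos: [0.5856, -0.0198, 0.1279]
orientation: [-1.73, 1.79, -0.739]
contact_force: [-0.3, 0.3, 0.5]
opening: -0.0001
```

Call:
arm_command:
  plan:
    - [[0,0,0,0,-0.5,0,0],[0,0,0,0,-1,0,0],[0,0,0,0,-1,0,0]]

```text
time: 6.95
tcp_pos: [0.5862, -0.0198, 0.1284]
orientation: [-1.73, 1.79, -0.739]
contact_force: [-0.2, 0.6, 0.1]
opening: 0.0001
```

Call:
arm_command:
  plan:
    - [[0,0,0,0,-0.5,0,0],[0,0,0,0,-1,0,0],[0,0,0,0,-1,0,0]]

```text
time: 7.25
tcp_pos: [0.5869, -0.0198, 0.1292]
orientation: [-1.73, 1.79, -0.739]
contact_force: [-0.5, -0.2, -1.0]
opening: 0.0001
```

```bash
cat > chk.py <<'E'
from path import *
import sys
def force(n=4):
    f=[]
    for _ in range(n): cams.camera("side"); f.append(monitor.observe()["contact_force"])
    return np.mean(f,0).round(2)
E
python3 - <<'E'
from chk import *
print(force())
A=np.radians(45); print(rel(tgt(.54,-35,A,d=22,clr=0),tool(A)*G))
k=6; im=snap("side","s3"); 
import glob
ims=[cv2.imread("pics/s3.png")]; snap("scene","sc3"); ims.append(cv2.imread("pics/sc3.png"))
cv2.imwrite("pics/c3.png",np.hstack([cv2.resize(i[v-50:v+50,u-33:u+33],None,fx=k,fy=k,interpolation=cv2.INTER_CUBIC) for i,(u,v) in zip(ims,((315,240),(345,250)))]))
E
```

```text
[0.28 0.21 0.28]
[-0.1, 0.1, -0.3, 1.3, 0.2, -0.1]
```

View pics/c3.png

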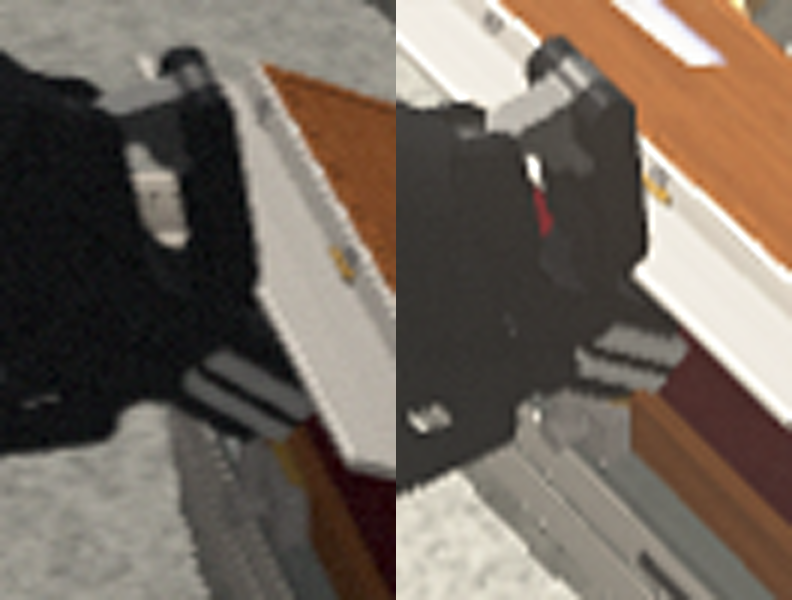

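Call:
arm_command:
  plan:
    - [[0,0,0,0,-0.5,0,0],[0,0,0,0,-1,0,0],[0,0,0,0,-1,0,0]]

```text
time: 7.85
tcp_pos: [0.5873, -0.0198, 0.1295]
orientation: [-1.731, 1.791, -0.738]
contact_force: [-0.9, -0.4, -0.9]
opening: -0.0002
```

Call:
arm_command:
  plan:
    - [[0,0,0,0,-0.5,0,0],[0,0,0,0,-1,0,0],[0,0,0,0,-1,0,0]]

```text
time: 8.15
tcp_pos: [0.5878, -0.0198, 0.1302]
orientation: [-1.731, 1.791, -0.738]
contact_force: [-3.7, -0.3, -0.6]
opening: -0.0
```

```bash
python3 -c "
from chk import *
print(force())"
```

```text
[-3.   -0.14 -0.36]
```

Contact with the ledge came at the predicted geometry: force is about 3 N, and its component along the lid's swing of about 1.8 N matches the lid's weight. I'll back off 0.5 mm and push the prop left.

Call:
arm_command:
  plan:
    - [[0,0,0,-1,0.5,0,0],[0,0,0,-4,0.5,0,0],[0,0,0,-7,0.5,0,0],[0,0,0,-10,0.5,0,0],[0,0,0,-13,0.5,0,0],[0,0,0,-16,0.5,0,0],[0,0,0,-19,0.5,0,0],[0,0,0,-22,0.5,0,0],[0,0,0,-25,0.5,0,0],[0,0,0,-28,0.5,0,0],[0,0,0,-31,0.5,0,0],[0,0,0,-31,0.5,0,0]]

```text
time: 9.55
tcp_pos: [0.5889, 0.0118, 0.1303]
orientation: [-1.731, 1.79, -0.738]
contact_force: [-0.5, 0.5, -1.4]
opening: -0.0
```

```bash
python3 - <<'E'
from chk import *
print(force(),monitor.observe()["tcp_pos"])
k=6
ims=[]
for c in("side","scene"): snap(c,c+"4"); ims.append(cv2.imread(f"pics/{c}4.png"))
for c in("side","scene"):
    for d in nets.pinpoint("prop_tip",c)[:3]+nets.pinpoint("ledge_edge",c)[:3]: print(c,round(d["conf"],2),np.round(toworld(c,d["location"]),4))
cv2.imwrite("pics/c4.png",np.hstack([cv2.resize(i[v-50:v+50,u-33:u+33],None,fx=k,fy=k,interpolation=cv2.INTER_CUBIC) for i,(u,v) in zip(ims,((310,240),(335,255)))]))
E
```

```text
[-1.25  0.92 -1.18] [0.58887298 0.01166726 0.13028175]
side 0.46 [0.4165 0.1609 0.1031]
side 0.39 [ 0.4045 -0.1163  0.1088]
side 0.85 [0.5875 0.0157 0.1551]
side 0.7 [ 0.3893 -0.1178  0.0594]
side 0.57 [0.3982 0.1607 0.0612]
scene 0.51 [ 0.4022 -0.1193  0.1094]
scene 0.42 [0.4208 0.1564 0.1102]
scene 0.89 [0.3979 0.1559 0.0595]
scene 0.77 [ 0.3868 -0.1184  0.0601]
scene 0.66 [0.583  0.0167 0.1592]
```

View pics/c4.png

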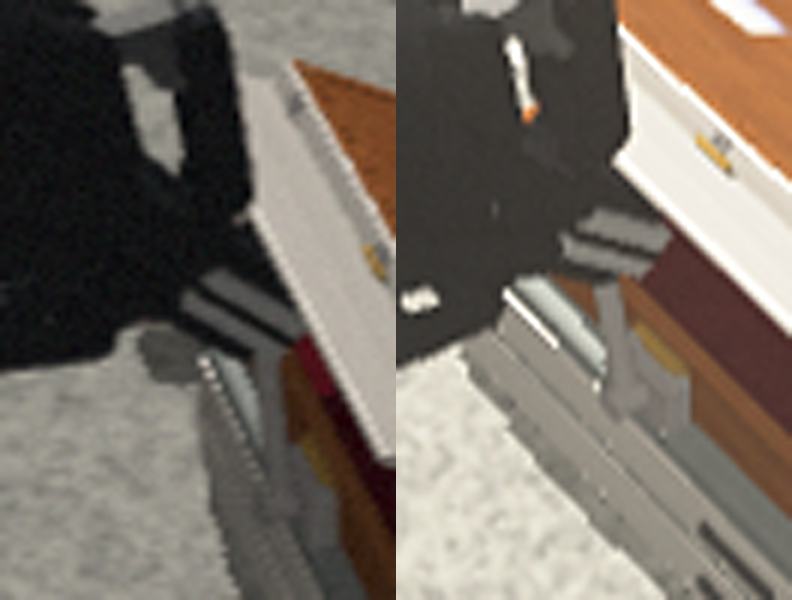

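The lid now rests on the finger at about 1.7 N and the prop leans left, with its rod visible below the fingers at (610,340). I'll push a little further to get it past its balance point.

Call:
arm_command:
  plan:
    - [[0,0,0,-3,0,0,0],[0,0,0,-6,0,0,0],[0,0,0,-9,0,0,0],[0,0,0,-12,0,0,0],[0,0,0,-12,0,0,0],[0,0,0,-12,0,0,0],[0,0,0,-12,0,0,0]]

```text
time: 10.75
tcp_pos: [0.5893, 0.0236, 0.1304]
orientation: [-1.731, 1.789, -0.738]
contact_force: [-0.9, 2.0, -2.5]
opening: -0.0001
```

```bash
python3 - <<'E'
from chk import *
print(force(),monitor.observe()["tcp_pos"])
k=6
ims=[]
for c in("side","scene"): snap(c,c+"5"); ims.append(cv2.imread(f"pics/{c}5.png"))
for c in("side","scene"):
    for d in [d for d in nets.pinpoint("ledge_edge",c) if toworld(c,d["location"])[0]>.5]: print(c,round(d["conf"],2),np.round(toworld(c,d["location"]),4))
cv2.imwrite("pics/c5.png",np.hstack([cv2.resize(i[v-50:v+50,u-33:u+33],None,fx=k,fy=k,interpolation=cv2.INTER_CUBIC) for i,(u,v) in zip(ims,((310,245),(335,260)))]))
E
```

```text
[-0.89  1.62 -1.93] [0.58929071 0.02355014 0.13039469]
side 0.91 [0.5853 0.0146 0.1523]
side 0.64 [0.5895 0.0929 0.0686]
scene 0.74 [0.5826 0.016  0.1581]
```

View pics/c5.png

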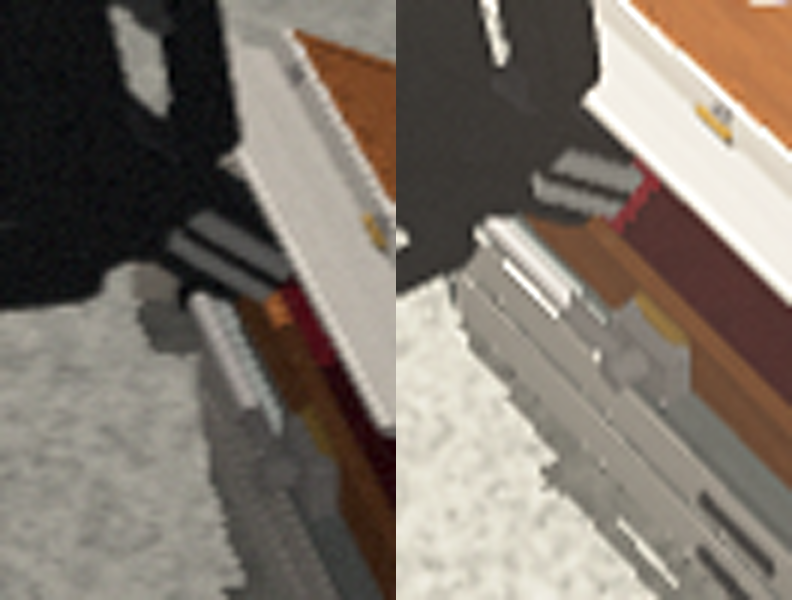

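The prop is folded flat along the chest front: rod at (240,380) and ball at (185,300) in the side half. The lid rests on the finger. Next I'll slide right, clear of the pivot, then lower along the lid's arc.

Call:
arm_command:
  plan:
    - [[0,0,0,3,0,0,0],[0,0,0,6,0,0,0],[0,0,0,10,0,0,0],[0,0,0,14,0,0,0],[0,0,0,18,0,0,0],[0,0,0,22,0,0,0],[0,0,0,26,0,0,0],[0,0,0,29,0,0,0],[0,0,0,30,0,0,0],[0,0,0,30,0,0,0]]

```text
time: 12.15
tcp_pos: [0.5883, -0.0074, 0.1302]
orientation: [-1.729, 1.791, -0.74]
contact_force: [-1.1, -0.7, -1.3]
opening: 0.0004
```

```bash
cat > low.py <<'E'
from chk import *
def lower(th0,ths):
    s=monitor.observe(); R0=R.from_rotvec(s["orientation"]); q=q0
    for t in ths:
        dw=R.from_euler('z',YAW).apply(np.array(edge(t))-edge(th0))/1000
        q,e,r=iks(s["tcp_pos"]+dw,R0,q,.003); print(round(t,3),(R0.inv().apply(dw)*1000).round(1).tolist(),q.round(2)[[3,5]],round(e,1))
E
python3 - <<'E'
from low import *
print(q0.round(2),force(),monitor.observe()["tcp_pos"])
lower(.54,np.linspace(.54,-.06,27)[1:])
E
```

```text
[ 0.24  0.33 -0.43  2.41  2.55  0.44  0.49] [-0.99 -1.09 -1.08] [ 0.58831962 -0.00721979  0.13018598]
0.517 [0.0, 3.0, 0.8] [2.41 0.42] 0.0
0.494 [0.0, 6.0, 1.7] [2.42 0.43] 0.0
0.471 [0.1, 9.0, 2.6] [2.42 0.44] 0.0
0.448 [0.1, 11.9, 3.6] [2.43 0.45] 0.0
0.425 [0.1, 14.9, 4.7] [2.43 0.46] 0.0
0.402 [0.1, 17.8, 5.8] [2.44 0.48] 0.0
0.378 [0.1, 20.7, 7.0] [2.44 0.49] 0.0
0.355 [0.1, 23.5, 8.3] [2.44 0.5 ] 0.0
0.332 [0.2, 26.3, 9.6] [2.45 0.51] 0.0
0.309 [0.2, 29.1, 11.1] [2.45 0.52] 0.0
0.286 [0.2, 31.9, 12.5] [2.46 0.53] 0.0
0.263 [0.2, 34.6, 14.1] [2.46 0.54] 0.0
0.24 [0.2, 37.3, 15.7] [2.46 0.56] 0.0
0.217 [0.3, 39.9, 17.3] [2.47 0.57] 0.0
0.194 [0.3, 42.5, 19.1] [2.47 0.58] 0.0
0.171 [0.3, 45.1, 20.8] [2.47 0.59] 0.0
0.148 [0.3, 47.6, 22.7] [2.47 0.6 ] 0.0
0.125 [0.3, 50.1, 24.6] [2.48 0.61] 0.0
0.102 [0.3, 52.6, 26.6] [2.48 0.62] 0.0
0.078 [0.4, 55.0, 28.6] [2.48 0.63] 0.0
0.055 [0.4, 57.3, 30.7] [2.48 0.65] 0.0
0.032 [0.4, 59.6, 32.8] [2.48 0.66] 0.0
0.009 [0.4, 61.9, 35.0] [2.48 0.67] 0.0
-0.014 [0.4, 64.1, 37.2] [2.49 0.68] 0.0
-0.037 [0.4, 66.2, 39.5] [2.49 0.69] 0.0
-0.06 [0.5, 68.3, 41.8] [2.49 0.7 ] 0.0
```

Call:
arm_command:
  plan:
    - [[0,0,0,0,2,0.5,0],[0,0,0,0,5,1.4,0],[0,0,0,0,8,2.3,0],[0,0,0,0,11,3.3,0],[0,0,0,0,14,4.3,0],[0,0,0,0,17,5.5,0],[0,0,0,0,20,6.7,0],[0,0,0,0,23,8,0],[0,0,0,0,26,9.5,0],[0,0,0,0,29,11,0],[0,0,0,0,31,12,0],[0,0,0,0,31.9,12.5,0]]

```text
time: 13.55
tcp_pos: [0.5744, -0.0062, 0.0983]
orientation: [-1.731, 1.791, -0.738]
contact_force: [-3.8, -0.7, 0.0]
opening: 0.0
```

```bash
python3 - <<'E'
from low import *
s=monitor.observe(); print(q0.round(2),force(),s["tcp_pos"],(R.from_rotvec(s["orientation"]).inv()*tool(np.radians(45))*G).as_rotvec().round(3))
for c in("side","scene"):
    cams.camera(c)
    for d in [d for d in nets.pinpoint("ledge_edge",c) if toworld(c,d["location"])[0]>.5]: print(c,round(d["conf"],2),np.round(toworld(c,d["location"]),4))
print(W(edge(.286)))
lower(.286,np.linspace(.286,-.06,16)[1:])
E
```

```text
[ 0.26  0.41 -0.47  2.46  2.61  0.56  0.44] [-3.43 -0.71 -1.49] [ 0.57438462 -0.006219    0.09829058] [-0.002  0.003 -0.005]
side 0.78 [0.5728 0.0153 0.1245]
side 0.41 [ 0.669  -0.1367  0.0101]
scene 0.61 [0.57   0.0184 0.124 ]
[[0.56877764 0.01436238 0.12332729]]
0.263 [0.0, 2.7, 1.5] [2.46 0.54] 0.0
0.24 [0.0, 5.4, 3.1] [2.46 0.55] 0.0
0.217 [0.1, 8.1, 4.8] [2.47 0.57] 0.0
0.194 [0.1, 10.7, 6.5] [2.47 0.58] 0.0
0.171 [0.1, 13.2, 8.3] [2.47 0.59] 0.0
0.148 [0.1, 15.8, 10.2] [2.47 0.6 ] 0.0
0.125 [0.1, 18.2, 12.1] [2.48 0.61] 0.0
0.101 [0.1, 20.7, 14.0] [2.48 0.62] 0.0
0.078 [0.2, 23.1, 16.0] [2.48 0.63] 0.0
0.055 [0.2, 25.4, 18.1] [2.48 0.64] 0.0
0.032 [0.2, 27.7, 20.3] [2.48 0.65] 0.0
0.009 [0.2, 30.0, 22.4] [2.48 0.67] 0.0
-0.014 [0.2, 32.2, 24.7] [2.49 0.68] 0.0
-0.037 [0.2, 34.3, 27.0] [2.49 0.69] 0.0
-0.06 [0.3, 36.4, 29.3] [2.49 0.7 ] 0.0
```

Call:
arm_command:
  plan:
    - [[0,0,0,0,2,1.1,0],[0,0,0,0,4.5,2.6,0],[0,0,0,0,7,4.1,0],[0,0,0,0,9.5,5.7,0],[0,0,0,0,12,7.4,0],[0,0,0,0,14.5,9.2,0],[0,0,0,0,17,11.1,0],[0,0,0,0,19,12.7,0],[0,0,0,0,21,14.3,0],[0,0,0,0,22.5,15.5,0],[0,0,0,0,23.5,16.4,0],[0,0,0,0,24,16.9,0]]

```text
time: 15.15
tcp_pos: [0.5692, -0.006, 0.0692]
orientation: [-1.731, 1.791, -0.738]
contact_force: [-5.5, -0.8, -0.8]
opening: 0.0003
```

```bash
python3 - <<'E'
from low import *
s=monitor.observe(); print(q0.round(2),force(),s["tcp_pos"])
for c in("side","scene"):
    cams.camera(c)
    for d in [d for d in nets.pinpoint("ledge_edge",c) if toworld(c,d["location"])[0]>.5]: print(c,round(d["conf"],2),np.round(toworld(c,d["location"]),4))
print(W(edge(.07)))
lower(.07,np.linspace(.07,-.08,9)[1:])
E
```

```text
[ 0.26  0.5  -0.48  2.48  2.65  0.66  0.42] [-4.58 -0.78 -1.75] [ 0.56924208 -0.00604326  0.06924866]
side 0.84 [0.5662 0.016  0.0924]
scene 0.77 [0.5636 0.0156 0.0948]
[[0.5638008  0.01451173 0.09450978]]
0.051 [0.0, 1.9, 1.7] [2.48 0.65] 0.0
0.032 [0.0, 3.8, 3.4] [2.48 0.65] 0.0
0.014 [0.0, 5.6, 5.2] [2.48 0.66] 0.0
-0.005 [0.1, 7.4, 7.0] [2.49 0.67] 0.0
-0.024 [0.1, 9.2, 8.9] [2.49 0.68] 0.0
-0.043 [0.1, 10.9, 10.7] [2.49 0.69] 0.0
-0.061 [0.1, 12.6, 12.6] [2.49 0.7 ] 0.0
-0.08 [0.1, 14.3, 14.6] [2.49 0.71] 0.0
```

Call:
arm_command:
  plan:
    - [[0,0,0,0,0.9,0.8,0],[0,0,0,0,1.9,1.7,0],[0,0,0,0,2.9,2.6,0],[0,0,0,0,3.9,3.5,0],[0,0,0,0,4.8,4.4,0],[0,0,0,0,5.6,5.2,0],[0,0,0,0,6.4,6,0],[0,0,0,0,7.2,6.8,0],[0,0,0,0,8,7.6,0],[0,0,0,0,8.8,8.4,0],[0,0,0,0,9.6,9.2,0],[0,0,0,0,10.4,10,0]]

```text
time: 16.75
tcp_pos: [0.5708, -0.0057, 0.0561]
orientation: [-1.728, 1.789, -0.741]
contact_force: [0.2, -0.4, 0.2]
opening: 0.0002
```

```bash
python3 - <<'E'
from low import *
s=monitor.observe(); print(q0.round(2),force(),s["tcp_pos"])
for c in("side","scene"):
    cams.camera(c)
    for d in [d for d in nets.pinpoint("ledge_edge",c) if toworld(c,d["location"])[0]>.5]: print(c,round(d["conf"],2),np.round(toworld(c,d["location"]),4))
print(W(edge(0)))
E
```

```text
[ 0.26  0.55 -0.48  2.48  2.67  0.71  0.41] [ 0.08 -0.3   0.18] [ 0.57080175 -0.00574053  0.05614716]
side 0.84 [0.5664 0.0151 0.0847]
scene 0.57 [0.5612 0.014  0.0867]
[[0.5635378  0.01451962 0.085     ]]
```

Force is zero and the ledge reads z ≈ 0.085, so the lid is shut. I'll withdraw: back first, then up and away.

Call:
arm_command:
  plan:
    - [[0,0,0,0,2,-2,0],[0,0,0,0,4,-4,0],[0,0,0,0,7,-7,0],[0,0,0,0,8,-12,0],[0,0,0,0,8,-20,0],[0,0,0,0,8,-28,0],[0,0,0,0,8,-36,0],[0,0,0,0,7,-44,0],[0,0,0,0,-3,-54,0],[0,0,0,0,-15,-66,0],[0,0,0,0,-30,-81,0],[0,0,0,0,-45,-96,0]]

```text
time: 18.35
tcp_pos: [0.5325, -0.0054, 0.1558]
orientation: [-1.73, 1.791, -0.739]
contact_force: [-0.5, -0.7, 0.9]
opening: -0.0001
```

```bash
python3 - <<'E'
from low import *
s=monitor.observe(); print(q0.round(2),s["contact_force"].round(1),s["tcp_pos"])
ims=[]
for c,(u,v) in(("side",(350,280)),("scene",(370,280))):
    snap(c,c+"9"); i=cv2.imread(f"pics/{c}9.png"); ims.append(cv2.resize(i[v-100:v+100,u-66:u+66],None,fx=3,fy=3,interpolation=cv2.INTER_CUBIC))
    for n in("ledge_edge","prop_tip","v_block_mid","ring_mid","plug_mid"):
        for d in nets.pinpoint(n,c)[:3]:
            w=toworld(c,d["location"])
            if w[0]>.5: print(c,n,round(d["conf"],2),w.round(4))
cv2.imwrite("pics/c9.png",np.hstack(ims))
E
```

```text
[ 0.57  0.24 -0.8   2.49  2.38  0.44  0.66] [-0.5 -0.7  0.9] [ 0.53245738 -0.00536893  0.15583448]
side ledge_edge 0.7 [0.5664 0.0144 0.0831]
side v_block_mid 0.83 [0.6186 0.1872 0.0181]
side ring_mid 0.83 [ 0.5882 -0.1294  0.0094]
side ring_mid 0.55 [ 0.6717 -0.1369  0.0066]
side plug_mid 0.58 [ 0.6729 -0.1357  0.0083]
scene ring_mid 0.91 [ 0.59   -0.1378  0.0079]
scene plug_mid 0.81 [ 0.6712 -0.1378  0.0089]
```

View pics/c9.png

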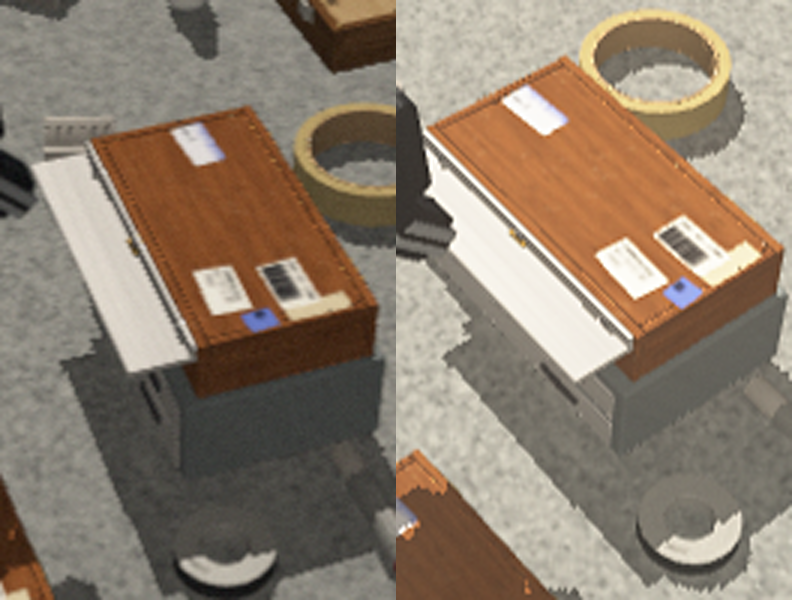

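The case is fully shut, the gauges are where they were, and the hand is clear at the left of both halves. Handing in after a short settle.

Call:
arm_command:
  plan:
    - [[0,0,0,0,-10,-10,0],[0,0,0,0,-10,-10,0],[0,0,0,0,-10,-10,0],[0,0,0,0,-10,-10,0]]

```text
time: 19.35
tcp_pos: [0.533, -0.0054, 0.1687]
orientation: [-1.73, 1.791, -0.739]
contact_force: [0.2, -0.4, -0.6]
opening: -0.0001
```

```bash
python3 -c "
from h import *
s=monitor.observe(); print(s['time'],abs(s['qd']).max(),s['contact_force']); print(workorder.finish_job())"
```

```text
19.35 0.0044744137717880215 [ 0.21552404 -0.3706987  -0.56666804]
the job is handed in; nothing more can be done
None
```

The case is shut and the job was handed in at 19.35 s, with the hand clear and touching nothing. I put the shut fingers under the ledge, pushed the prop over to the left, and took the lid on the back of the finger. I then lowered it along its arc until it closed and backed out.

- **Lid:** the ledge edge reads z ≈ 83–87 mm, against 85 mm when shut. Contact force fell to zero once the lid rested on the case, and the last picture shows it closed.
- **Prop:** it was seen folded flat along the chest front before I lowered the lid. In the final views the ledge hides it.
- **Gauges:** the V-block, ring and plug still read within 4 mm of their first positions, apart from one ring reading 9 mm off in y. That is the same spread the two cameras showed at the start, so I take them as unmoved. The scene camera did not report the V-block in the final check; only the side camera did.
- **Touching the lid:** feeling for the ledge pressed on it with about 3 N, which may have lifted it by a fraction of a millimetre. I backed off 0.5 mm before pushing the prop. Forces I read while lowering stayed under about 6 N.
- **Detour:** my first approach stopped short when joint 6 reached its lower limit, reading 0.127 against 0.13. I turned the wrist the other way round before going in.

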